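# Snap the guard cover onto the sample shaker's cup

## Robot

A 6-joint arm with a two-finger parallel gripper is mounted at the origin on the work surface. World frame = base frame: x ahead of the robot, y to its left, z up, the work surface at z = 0. Lengths are in mm, angles in rad, forces in N, time in s.
With the tool pointing down it reaches from about 400 to 925 mm from the base axis. Payload 12.5 kg.
Tool frame: the origin (TCP) lies at the very end of the fingers, on their centre line; the grasp point (between the pads) lies 19 mm behind it (env.grip_point_offset is the distance from the TCP to the grasp point, in mm); z points along the fingers, y is the direction in which the jaws open and shut (so a half turn about z gives the same grasp; the last joint's range is limited). The gripper opens to 95 mm and grips with 3 to 60 N. Pads are 20 mm wide; open, the fingers measure 119 mm over their backs; the gripper's body (75 mm by 180 mm) begins 59 mm behind the grasp point.
Start: joints at [1.118, 0.491, 1.559, -0, 1.092, -0.106], TCP at [212.415, 587.815, 214.661] pointing down, gripper open.
Joint ranges: [-3.1, 3.1], [-0.84, 2.19], [0.05, 2.79], [-1.13, 4.28], [0.06, 2.93], [-2.69, 2.69]. Speed limits (rad/s): [2.22, 2.22, 2.79, 3.14, 3.14, 3.14].

## Interface

Orientations are given as [roll, pitch, yaw] about the fixed x, y, z axes, in that order (R = Rz(yaw) Ry(pitch) Rx(roll)).
In Python, from cell import env gives the robot as it stands.
- The arm moves only by the tool drive_tool, never from a script. Its argument "commands" is a list of rows, each an object of numbers: "dx", "dy", "dz": the shift along the world's x, y, z in mm; "yaw": the turn about the world's z in degrees. In form: [{"dx": .., "dy": .., "dz": .., "yaw": ..}, ...]. A call has 1 to 5 rows; each row shifts and turns the commanded pose from where the row before left it; what a row does not reach is not made up. A row lasts 1/12 s, in which the tool goes at most 41.7 mm and 7.16 degrees, less where a joint would pass 70% of its speed; a pose out of reach is approached as far as the arm can. A call with a gripper value outside its range is refused whole. "grip" is the opening, from 0 (shut) to 1 (fully open), set as the call begins (left out, the last holds). The fingers move at their own pace and stop on an object; the grip force is fixed at half the most. Time passes only in rows, so rows that do not move let the fingers close. It gives the time, the measured TCP pose, the force and the opening at its end, in the units of the state.
- env.state(): the state, without advancing time (a new reading comes with each control period).
- env.read_camera(name): name is "scene" or "top"; returns the picture (400x640x3 uint8, red, green, blue); there is no depth.
- env.calibration(name): a dict with "intrinsics" (3x3 intrinsics, pixels), "rvec" (rotation vector, rad) and "tvec" (3), from world to camera coordinates, as OpenCV has them. Camera axes: x right, y down, z forward; pixel columns grow to the right and rows downward; lengths in mm; the calibration is good to about 2 mm. A picture is of the moment at which its call begins. calibration takes no time and is no camera call.
- env.job_done(): hands the job in, once; it reports no verdict.
Trained networks look in the newest picture that a camera, given by its name, has taken for a name from the list of things; names that differ only in an ending like _2 or _b are one class to them, and where a whole thing is asked for, a point or a joint stands for the part that bears it (a point fixed in the world has none). Each returns a list of dicts, best first, with "conf" (0 to 1); they miss things now and then, are a little off and sometimes report something else, mostly with a low value. They report only what shows in the picture. A call takes as long as a camera call.
- env.trace(query, camera): "pixels" (400x640 bool, what is visible of it) and "pixel" ([column, row] in pixels, amid what is visible of it).
- env.place_of(query, camera): "pixel" ([column, row] in pixels: a listed point, or the origin of a listed thing).
The state is a dict: "t": time; "joints": joint angles; "qvel": joint speeds; "tau": joint torques, N m; "eef_pos": TCP position; "tcp_rot": TCP orientation; "ft_force": force on the tool from outside, world axes, zero at the start; "moment": the same for the moment, N m; "opening": opening from 0.0 (shut) to 1.0 (fully open).
Only numpy, scipy, OpenCV 4.12 (cv2) and the standard library are available. Lean on these libraries where they do the work, as an engineer would, in place of code of your own. Each camera call takes 0.05 s, during which the arm holds its last target.

## Task

Pick up the loose guard cover by its blue handle, lower it level onto the shaker's metal cup so that its four pins go inside the cup, and press it straight down until both orange clip arms have snapped under the cup's side rims and the cover sits fully home and flat on the cup. The cup sinks in its stiff sleeve by a distance nobody knows before it stands firm, so go by feel, and do not press the cover on harder than about 30 N. Leave the cover clipped on, let go of it, and do not shift or tip the bottle, the jar or the carton.

Things in the scene. Friction and masses are not known exactly. Their poses are not given: they have to be found in the camera images.
- cover_grip (a point): Centre of the blue bar handle of the loose guard cover (0.2 kg). The bar is 50 mm long (this frame's x), 22 mm thick (y) and 40 mm high (its top 20 mm above this point, the white plate's upper face 20 mm below it). z up. It starts 59 mm above the bench, the cover standing level on its pins. A half turn about z makes no difference.
- cup_rim (a point): Middle of the mouth of the shaker's open metal cup, level with its top edge, 100 to 140 mm above the bench; z up, x along its long side. Home: the plate's underside on this edge, i.e. cover_grip 25 mm above cup_rim, x axes parallel (either way round), 1 mm of play at most; unclipped the cover stays 3 to 12 mm higher.
- cover: Whole cover, axes as cover_grip; origin: middle of the underside of its white plate (100 x 80 x 5 mm), 25 mm below cover_grip. Four round-ended pins, 8 mm thick, reach 34 mm down at x +-35, y +-25 mm. At y +-42 mm an orange sprung clip arm 24 mm wide hangs down 28 mm; its inward barb is 36.5 mm from the middle, 16 mm below the underside; below the barb it flares out.
- cup: The cup, axes as cup_rim; origin: middle of its underside, 50.5 mm below cup_rim. 92 (x) x 70 mm outside, opening 82 x 62 mm (2 mm play round the pins). Rims: a round bead 5 mm thick along both long sides (y +-37 mm), centred 12.5 mm below the top edge. Its stiff sleeve slides down under 5 to 8 N, an unknown 3 to 18 mm, and stays; then the cup is firm (8 N per mm). Clips snap at 9 to 19 N.
- lotion_mid (a point): Middle of a pale lotion bottle with a silver cap, 48 mm across, 150 mm tall, standing loose on the bench. Leave alone.
- creamjar_mid (a point): Middle of an amber jar with a white lid, 50 mm across, 45 mm tall, standing loose. Leave alone.
- carton_mid (a point): Middle of a plain white carton, 60 x 60 mm, 100 mm tall, standing loose. Leave alone.

How it is judged (in metres and radians):
On the way, in this order (a step that is already met when the one before it is completed fails the run):
1. the cover is lifted clear of the bench, level (height (world z) of cover_grip above 0.12 m and angle between cover_grip's own z axis and vertical below 0.3 rad), for 0.1 s.
2. the cover is pressed fully home on the cup with both clips snapped (horizontal distance between cover_grip and cup_rim below 0.004 m and z of cover_grip in the frame of cup_rim between 0.022 and 0.0275 m and angle between cover_grip's own z axis and vertical below 0.04 rad and angle between the x axis of cover_grip and the x axis of cup_rim, either way round below 0.08 rad), for 0.2 s.
At the end, for the whole second after the job is handed in: The cover sits on the cup: handle centre within 4 mm of the cup's middle, 22 to 27.5 mm above the cup's top edge (home is 25), tilted less than 0.04 rad, x axes parallel within 0.08 rad, at rest; bottle, jar and carton upright (within 0.15 rad) and within 25 mm of where they were (all of step 2 and linear speed of cover below 0.01 m/s and distance of each of lotion_mid, creamjar_mid, carton_mid from where it was at the start of the episode below 0.025 m and angle between each of lotion_mid, creamjar_mid, carton_mid's own z axis and vertical below 0.15 rad); the robot touches nothing.
It fails at once if the cover is pressed against the cup with more than 35 N (contact force between cover and cup above 35 N).
It fails at once if the cover is tipped more than 0.4 rad (angle between cover_grip's own z axis and vertical above 0.4 rad).
It fails at once if the lotion is shifted more than 25 mm or tipped (distance of lotion_mid from where it was at the start of the episode above 0.025 m or angle between lotion_mid's own z axis and vertical above 0.3 rad).
It fails at once if the creamjar is shifted more than 25 mm or tipped (distance of creamjar_mid from where it was at the start of the episode above 0.025 m or angle between creamjar_mid's own z axis and vertical above 0.3 rad).
It fails at once if the carton is shifted more than 25 mm or tipped (distance of carton_mid from where it was at the start of the episode above 0.025 m or angle between carton_mid's own z axis and vertical above 0.3 rad).
It also fails if it takes over 48 s, if anything falls off the work surface, if the arm or the gripper's body presses on something with over 40 N, if the wrist force passes 120 N, or if a joint passes its speed limit or range.

## Working session

There is one attempt and no reset: what is moved stays moved. The work goes in short steps, Python scripts to look and compute and a tool call to move; the robot and the scene stay as the last step left them, time stands still between calls to the robot, and variables do not carry over. Pictures are saved under pics/ and viewed, and the job is handed in when it is done.

Besides the shell and the picture viewer there is one more tool, called after ">>>" by a JSON object that holds its "api" and its "payload", one argument or row to a line. drive_tool: Moves the arm, as the interface text tells. Its arguments: {"type":"object","properties":{"commands":{"type":"array"},"grip":{"type":"number"}},"required":["commands"]}

```bash
ls; mkdir -p pics
cat > h.py <<'E'
import numpy as np, cv2
from cell import env
def cal(c):
    k=env.calibration(c); K=np.array(k["intrinsics"],float); R,_=cv2.Rodrigues(np.array(k["rvec"],float)); t=np.array(k["tvec"],float).ravel(); return K,R,t
def ray(c,px):
    K,R,t=cal(c); d=R.T@np.linalg.solve(K,[px[0],px[1],1.]); o=-R.T@t; return o,d/np.linalg.norm(d)
def atz(c,px,z):
    o,d=ray(c,px); return o+d*(z-o[2])/d[2]
def tri(pa,pb):
    o1,d1=ray("scene",pa); o2,d2=ray("top",pb)
    s=np.linalg.lstsq(np.c_[d1,-d2],o2-o1,rcond=None)[0]
    a=o1+d1*s[0]; b=o2+d2*s[1]; return (a+b)/2, np.linalg.norm(a-b)
def proj(c,P):
    K,R,t=cal(c); return cv2.projectPoints(np.array(P,float).reshape(-1,3),cv2.Rodrigues(R)[0],t,K,None)[0].reshape(-1,2)
E
python3 - <<'E'
from h import *
for c in("scene","top"):
    im=env.read_camera(c); cv2.imwrite(f"pics/{c}0.png",im[...,::-1])
    K,R,t=cal(c); print(c,K[0,0],-R.T@t)
P={}
for q in ["cover_grip","cup_rim","lotion_mid","creamjar_mid","carton_mid"]:
    for c in("scene","top"):
        r=env.place_of(q,c); print(q,c,[(np.round(x["pixel"],1),round(x["conf"],2)) for x in r[:3]])
        if r:P[q,c]=r[0]["pixel"]
    if (q,"scene") in P and (q,"top") in P: print(tri(P[q,"scene"],P[q,"top"]))
print(env.state())
E
```

```text
pics
scene 395.8409871435561 [1113.51224172  346.62968763  518.97318205]
top 385.9597686881718 [520.19446637   2.01672924 893.39106193]
cover_grip scene [(array([256.8, 178.8]), 0.95), (array([319. , 254.4]), 0.6)]
cover_grip top [(array([444.8, 243.8]), 0.93)]
(array([ 546.46151087, -245.72253217,   60.99176194]), np.float64(9.991078782076698))
cup_rim scene [(array([440.3, 202.5]), 0.73)]
cup_rim top [(array([246.4, 265.2]), 0.79)]
(array([505.56760405, 168.63748949, 125.45891384]), np.float64(1.5483797319806252))
lotion_mid scene [(array([263.9, 262. ]), 0.91)]
lotion_mid top [(array([345.4, 147.4]), 0.97)]
(array([758.31665576, -35.58196973,  65.80019059]), np.float64(0.3832099846159038))
creamjar_mid scene [(array([315.3, 255.6]), 0.81)]
creamjar_mid top [(array([331.8, 196.8]), 0.66), (array([248.9, 266.9]), 0.23)]
(array([655.12341954,  -3.67107233,  22.30271505]), np.float64(0.2935672890554735))
carton_mid scene [(array([412.1, 343.4]), 0.98)]
carton_mid top [(array([222.8, 153. ]), 0.9)]
(array([755.66213435, 239.46958977,  52.36030049]), np.float64(2.808596892687851))
{'t': 0.6, 'joints': array([ 1.11838142e+00,  4.90904500e-01,  1.55893267e+00, -2.84129964e-06,
        1.09171245e+00, -1.05614145e-01]), 'qvel': array([ 8.45383713e-05,  6.15503691e-04,  7.60898491e-06, -1.06609073e-03,
       -4.39646781e-04, -2.33778301e-05]), 'tau': array([-1.50004566e-04, -6.12214565e+01, -2.58361799e+01,  6.93374081e-02,
        4.44703200e-02, -1.15813305e-05]), 'eef_pos': array([212.4183795 , 587.79310343, 214.6468771 ]), 'tcp_rot': array([3.14155013e+00, 7.04320184e-06, 2.79479320e+00]), 'ft_force': array([ 0.79998774, -0.58651351, -0.71799614]), 'moment': array([-0.02484942,  0.00461274, -0.04928714]), 'opening': 1.0000473409662514}
```

Run:
```python
import cv2
a=cv2.imread("pics/top0.png");cv2.imwrite("pics/top0c.png",cv2.resize(a[190:300,390:510],None,fx=5,fy=5,interpolation=cv2.INTER_CUBIC))
cv2.imwrite("pics/top0d.png",cv2.resize(a[210:320,180:310],None,fx=5,fy=5,interpolation=cv2.INTER_CUBIC))
```

```text
(no output)
```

View pics/top0.png

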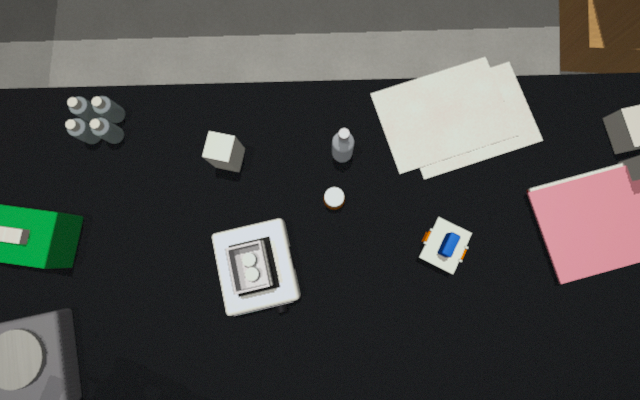

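View pics/scene0.png

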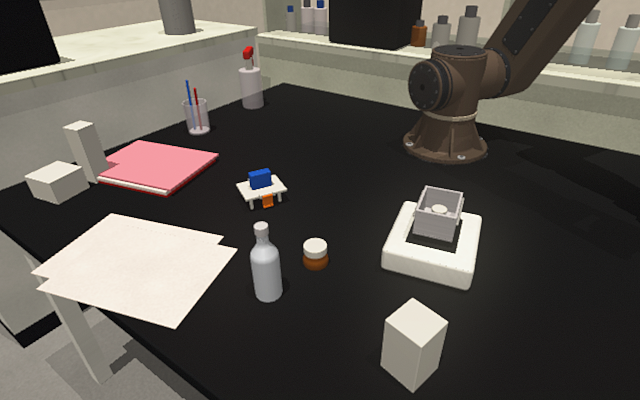

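```bash
sleep 0
```

```text
(no output)
```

View pics/top0c.png

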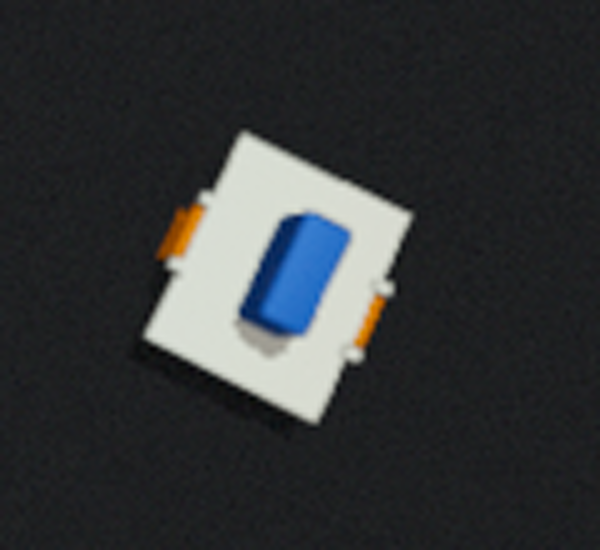

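View pics/top0d.png

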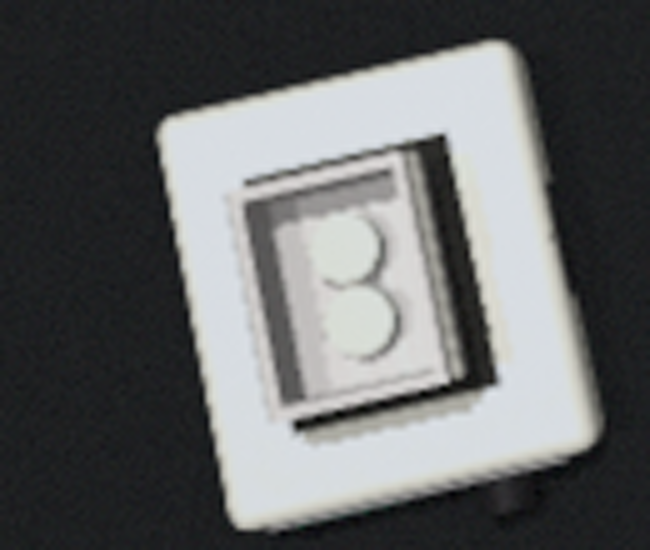

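The top view shows the cover near (445,244) and the cup near (248,267). The scene view shows them near (260,185) and (438,212). The bottle, jar and carton stand clear of both. Next I'll refine the corners.

Run:
```python
import cv2
a=cv2.imread("pics/scene0.png");cv2.imwrite("pics/s0c.png",cv2.resize(a[160:215,220:300],None,fx=8,fy=8,interpolation=cv2.INTER_CUBIC))
cv2.imwrite("pics/s0d.png",cv2.resize(a[175:255,390:480],None,fx=7,fy=7,interpolation=cv2.INTER_CUBIC))
a=cv2.imread("pics/top0.png");cv2.imwrite("pics/t0d.png",cv2.resize(a[232:302,218:288],None,fx=8,fy=8,interpolation=cv2.INTER_CUBIC))
```

```text
(no output)
```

View pics/s0c.png

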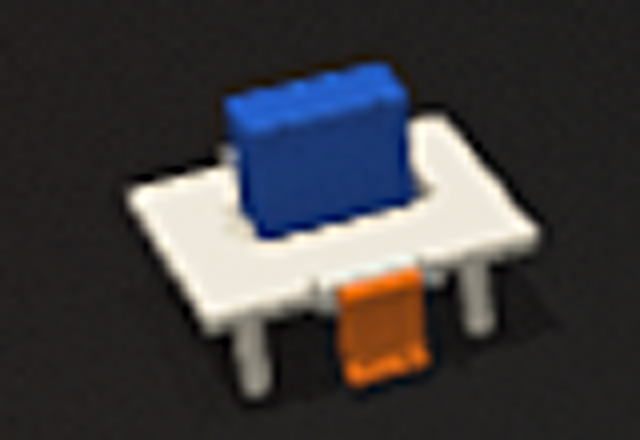

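View pics/s0d.png

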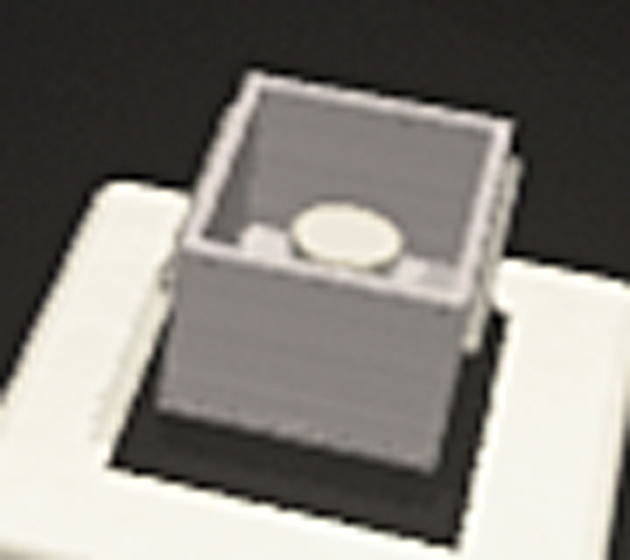

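View pics/t0d.png

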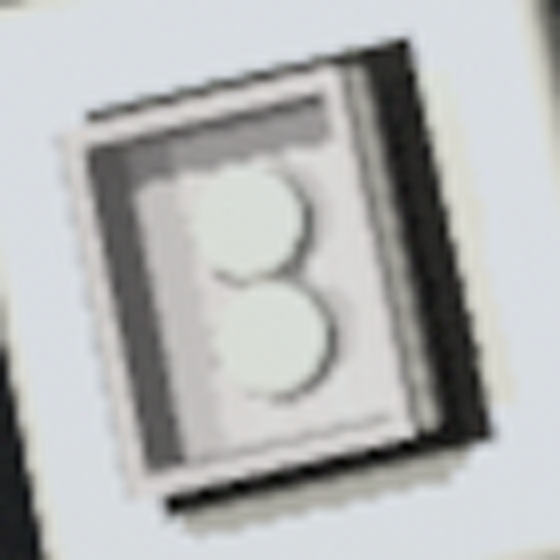

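```bash
cat > fit.py <<'E'
from h import *
from scipy.optimize import least_squares
def box(x,y,z,a,w,d):
    c,s=np.cos(a),np.sin(a)
    return np.array([[x+c*u*w/2-s*v*d/2,y+s*u*w/2+c*v*d/2,z] for u,v in((1,1),(1,-1),(-1,-1),(-1,1))])
def fit(obs,w,d,x0,zf=None):
    # obs {cam: 4 px in order}
    def f(p):
        z=p[3] if zf is None else zf
        return np.concatenate([(proj(c,box(p[0],p[1],z,p[2],w,d))-o).ravel() for c,o in obs.items()])
    r=least_squares(f,x0,loss="soft_l1",x_scale=[10,10,.1,10][:len(x0)]); return r.x,f(r.x)
def unc(l,f,ox,oy): return (np.array(l,float)+.5)/f-.5+[ox,oy]
E
python3 - <<'E'
from fit import *
np.set_printoptions(precision=2,suppress=True)
# order: (+x,+y),(+x,-y),(-x,-y),(-x,+y) in cover frame; world x up, y left in top
t=unc([(68,140),(340,65),(418,432),(140,492)],8,218,232)
s=unc([(183,247),(468,303),(512,122),(248,73)],7,390,175)
print(t,s)
# outer top-left=(+x,+y). scene: camera at x=1113 looking -x: near edge=+x ; right = +y
s=s[[1,0,3,2]]
for o in({"top":t,"scene":s},{"top":t},{"scene":s}):
    print("cup",*fit(o,92,70,[505,168,0.2,125]))
t=unc([(243,130),(413,213),(318,425),(145,338)],5,390,190)
s=unc([(130,190),(205,325),(540,235),(440,118)],8,220,160)
# cover: x axis along up (yaw ~ -25deg)
# scene: left = -y, near=+x : left(130,190)=(+x? ,-y)
import itertools
for k in range(4):
    s2=np.roll(s,k,axis=0); r=fit({"top":t,"scene":s2},100,80,[546,-245,-0.45],39); 
    s3=np.roll(s[::-1],k,axis=0); r3=fit({"top":t,"scene":s3},100,80,[546,-245,-0.45],39)
    for q in(r,r3):
        if abs(q[1]).max()<6: print("cover",*q)
print(fit({"top":t},100,80,[546,-245,-0.45],39))
E
```

```text
[[226.06 249.06]
 [260.06 239.69]
 [269.81 285.56]
 [235.06 293.06]] [[415.71 209.86]
 [456.43 217.86]
 [462.71 192.  ]
 [425.   185.  ]]
cup [502.36 166.04   0.23 127.05] [-0.96 -0.68 -0.59  0.21 -0.24  0.42 -0.48  1.62 -0.28  0.47 -0.86  0.04
 -0.53 -0.04 -0.61 -0.19]
cup [502.77 168.18   0.22 111.74] [ 0.1  -0.79 -0.17  0.38 -0.18 -0.28  0.25  0.62]
cup [495.85 165.12   0.22 123.37] [ 0.1   0.24 -0.07 -0.14  0.19  0.03 -0.22 -0.14]
cover [ 541.56 -248.61   -0.49] [-0.25  0.71 -0.75  0.64 -0.7  -0.39  0.07 -0.12 -0.02 -0.87 -0.64  0.16
 -0.42 -0.31 -0.8  -0.33]
(array([ 541.99, -249.54,   -0.48]), array([ 0.02,  0.53, -0.4 ,  0.31, -0.14, -0.63,  0.56, -0.2 ]))
```

Measured positions:
- **Cover:** about (541.7, -249), bar yaw -0.485.
- **Cup:** about (502, 167), yaw 0.22, rim z about 125.

I'll approach via the cup side, keeping high.

>>> {"api": "drive_tool", "payload": {
  "commands": [
    {"dx":24,"dy":-32},
    {"dx":24,"dy":-32},
    {"dx":24,"dy":-32},
    {"dx":24,"dy":-32},
    {"dx":24,"dy":-32}
  ],
  "grip": 1
}}

```text
invalid input
```

>>> {"api": "drive_tool", "payload": {
  "commands": [
    {"dx":24,"dy":-32},
    {"dx":24,"dy":-32},
    {"dx":24,"dy":-32},
    {"dx":24,"dy":-32},
    {"dx":24,"dy":-32}
  ]
}}

```text
invalid input
```

>>> {"api": "drive_tool", "payload": {
  "commands": [
    {"dx":22,"dy":-32},
    {"dx":17,"dy":-35},
    {"dx":8,"dy":-38},
    {"dx":4,"dy":-38},
    {"dx":4,"dy":-38}
  ]
}}

```text
invalid input
```

>>> {"api": "drive_tool", "payload": {
  "commands": [
    {"dx":4,"dy":-38},
    {"dx":4,"dy":-38,"yaw":-2},
    {"dx":4,"dy":-38,"yaw":-2},
    {"dx":4,"dy":-38,"yaw":-2},
    {"dx":4,"dy":-38,"yaw":-2}
  ]
}}

```text
invalid input
```

>>> {"api": "drive_tool", "payload": {
  "commands": [
    {"dx":24,"dy":-32,"dz":0,"yaw":0},
    {"dx":24,"dy":-32,"dz":0,"yaw":0},
    {"dx":24,"dy":-32,"dz":0,"yaw":0},
    {"dx":24,"dy":-32,"dz":0,"yaw":0},
    {"dx":24,"dy":-32,"dz":0,"yaw":0}
  ],
  "grip": 1
}}

```text
t: 1.02
eef_pos: [333.1, 426.3, 214.8]
tcp_rot: [3.141, 0.0, 2.795]
ft_force: [-0.0, 0.1, -0.3]
opening: 0.998
```

>>> {"api": "drive_tool", "payload": {
  "commands": [
    {"dx":24,"dy":-32,"dz":0,"yaw":0},
    {"dx":24,"dy":-32,"dz":0,"yaw":0},
    {"dx":24,"dy":-32,"dz":0,"yaw":0},
    {"dx":24,"dy":-32,"dz":0,"yaw":0},
    {"dx":24,"dy":-32,"dz":0,"yaw":0}
  ]
}}

```text
t: 1.43
eef_pos: [453.3, 266.1, 214.9]
tcp_rot: [3.141, 0.0, 2.795]
ft_force: [0.5, 0.6, 0.3]
opening: 1.004
```

>>> {"api": "drive_tool", "payload": {
  "commands": [
    {"dx":22,"dy":-32,"dz":0,"yaw":0},
    {"dx":17,"dy":-35,"dz":0,"yaw":0},
    {"dx":8,"dy":-38,"dz":0,"yaw":0},
    {"dx":4,"dy":-38,"dz":0,"yaw":0},
    {"dx":4,"dy":-38,"dz":0,"yaw":0}
  ]
}}

```text
t: 1.85
eef_pos: [507.5, 84.9, 214.6]
tcp_rot: [3.141, 0.0, 2.795]
ft_force: [0.7, 0.3, 0.3]
opening: 1.004
```

>>> {"api": "drive_tool", "payload": {
  "commands": [
    {"dx":4,"dy":-38,"dz":0,"yaw":0},
    {"dx":4,"dy":-38,"dz":0,"yaw":-2},
    {"dx":4,"dy":-38,"dz":0,"yaw":-2},
    {"dx":4,"dy":-38,"dz":0,"yaw":-2},
    {"dx":4,"dy":-38,"dz":0,"yaw":-2}
  ]
}}

```text
t: 2.27
eef_pos: [527.3, -105.2, 214.9]
tcp_rot: [3.141, 0.0, 2.653]
ft_force: [-0.1, -0.2, -0.5]
opening: 0.997
```

>>> {"api": "drive_tool", "payload": {
  "commands": [
    {"dx":4,"dy":-36,"dz":0,"yaw":0},
    {"dx":4,"dy":-36,"dz":0,"yaw":0},
    {"dx":4,"dy":-36,"dz":0,"yaw":0},
    {"dx":2,"dy":-36,"dz":0,"yaw":0},
    {"dx":0,"dy":0,"dz":-30,"yaw":0}
  ]
}}

```text
t: 2.68
eef_pos: [543.6, -253.9, 188.5]
tcp_rot: [-3.14, 0.01, 2.652]
ft_force: [1.3, -0.9, 0.1]
opening: 0.999
```

>>> {"api": "drive_tool", "payload": {
  "commands": [
    {"dx":0,"dy":0,"dz":-35,"yaw":0},
    {"dx":0,"dy":0,"dz":-35,"yaw":0},
    {"dx":0,"dy":0,"dz":0,"yaw":0}
  ]
}}

```text
t: 2.93
eef_pos: [538.9, -246.1, 109.1]
tcp_rot: [3.141, -0.009, 2.654]
ft_force: [0.2, 0.1, -0.4]
opening: 0.999
```

Run:
```python
import cv2
from cell import env
a=env.read_camera("scene");cv2.imwrite("pics/s1c.png",cv2.resize(a[130:220,200:320,::-1],None,fx=6,fy=6,interpolation=cv2.INTER_CUBIC))
a=env.read_camera("top");cv2.imwrite("pics/t1c.png",cv2.resize(a[190:300,390:510,::-1],None,fx=5,fy=5,interpolation=cv2.INTER_CUBIC))
```

```text
(no output)
```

View pics/s1c.png

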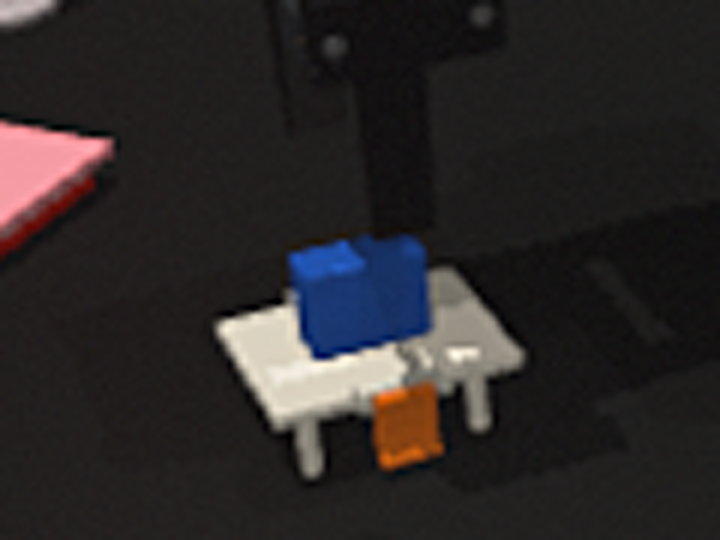

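View pics/t1c.png

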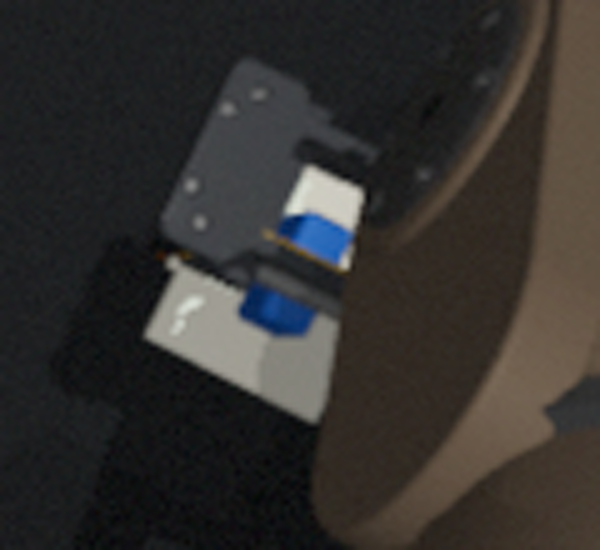

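The scene crop shows the bar handle with a finger above its right half and nothing in the way. In the top crop the gripper is centred across the bar. Descending.

>>> {"api": "drive_tool", "payload": {
  "commands": [
    {"dx":0,"dy":0,"dz":-15,"yaw":0},
    {"dx":0,"dy":0,"dz":-20,"yaw":0},
    {"dx":0,"dy":0,"dz":-15,"yaw":0},
    {"dx":0,"dy":0,"dz":-10,"yaw":0},
    {"dx":0,"dy":0,"dz":0,"yaw":0}
  ]
}}

```text
t: 3.45
eef_pos: [541.7, -247.2, 55.0]
tcp_rot: [3.142, 0.0, 2.655]
ft_force: [0.1, -0.1, -0.2]
opening: 0.999
```

>>> {"api": "drive_tool", "payload": {
  "commands": [
    {"dx":0,"dy":0,"dz":-9,"yaw":0},
    {"dx":0,"dy":0,"dz":0,"yaw":0},
    {"dx":0,"dy":0,"dz":0,"yaw":0},
    {"dx":0,"dy":0,"dz":0,"yaw":0}
  ]
}}

```text
t: 3.78
eef_pos: [541.7, -247.4, 46.4]
tcp_rot: [3.142, 0.001, 2.655]
ft_force: [0.9, -0.1, 0.6]
opening: 1.0
```

>>> {"api": "drive_tool", "payload": {
  "commands": [
    {"dx":0,"dy":-1,"dz":-2,"yaw":0},
    {"dx":0,"dy":0,"dz":0,"yaw":0}
  ]
}}

```text
t: 3.95
eef_pos: [541.5, -248.4, 43.8]
tcp_rot: [3.142, 0.0, 2.655]
ft_force: [-0.8, 1.1, -0.2]
opening: 0.997
```

>>> {"api": "drive_tool", "payload": {
  "commands": [
    {"dx":0,"dy":0,"dz":0,"yaw":0},
    {"dx":0,"dy":0,"dz":0,"yaw":0},
    {"dx":0,"dy":0,"dz":0,"yaw":0},
    {"dx":0,"dy":0,"dz":0,"yaw":0},
    {"dx":0,"dy":0,"dz":0,"yaw":0}
  ],
  "grip": 0
}}

```text
t: 4.37
eef_pos: [541.4, -248.2, 43.7]
tcp_rot: [3.141, 0.0, 2.655]
ft_force: [-0.5, 0.0, 0.1]
opening: 0.707
```

>>> {"api": "drive_tool", "payload": {
  "commands": [
    {"dx":0,"dy":0,"dz":0,"yaw":0},
    {"dx":0,"dy":0,"dz":0,"yaw":0},
    {"dx":0,"dy":0,"dz":0,"yaw":0},
    {"dx":0,"dy":0,"dz":0,"yaw":0},
    {"dx":0,"dy":0,"dz":0,"yaw":0}
  ]
}}

```text
t: 4.78
eef_pos: [541.4, -248.2, 43.6]
tcp_rot: [3.141, -0.0, 2.655]
ft_force: [0.2, 0.0, -0.7]
opening: 0.354
```

>>> {"api": "drive_tool", "payload": {
  "commands": [
    {"dx":0,"dy":0,"dz":0,"yaw":0},
    {"dx":0,"dy":0,"dz":0,"yaw":0},
    {"dx":0,"dy":0,"dz":0,"yaw":0},
    {"dx":0,"dy":0,"dz":0,"yaw":0},
    {"dx":0,"dy":0,"dz":0,"yaw":0}
  ]
}}

```text
t: 5.2
eef_pos: [541.4, -248.2, 43.7]
tcp_rot: [3.142, 0.0, 2.655]
ft_force: [0.5, -0.5, -0.1]
opening: 0.229
```

>>> {"api": "drive_tool", "payload": {
  "commands": [
    {"dx":0,"dy":0,"dz":10,"yaw":0},
    {"dx":0,"dy":0,"dz":20,"yaw":0},
    {"dx":0,"dy":0,"dz":30,"yaw":0},
    {"dx":0,"dy":0,"dz":30,"yaw":0},
    {"dx":0,"dy":0,"dz":30,"yaw":0}
  ]
}}

```text
t: 5.62
eef_pos: [541.0, -247.9, 165.4]
tcp_rot: [3.141, -0.001, 2.655]
ft_force: [0.5, -0.3, -2.4]
opening: 0.229
```

>>> {"api": "drive_tool", "payload": {
  "commands": [
    {"dx":0,"dy":0,"dz":30,"yaw":0},
    {"dx":0,"dy":0,"dz":20,"yaw":0},
    {"dx":0,"dy":0,"dz":10,"yaw":0},
    {"dx":0,"dy":0,"dz":0,"yaw":0},
    {"dx":0,"dy":0,"dz":0,"yaw":0}
  ]
}}

```text
t: 6.03
eef_pos: [541.1, -247.9, 223.1]
tcp_rot: [3.141, -0.001, 2.655]
ft_force: [-0.1, 0.5, -3.2]
opening: 0.231
```

Lifted level, with the opening at 22 mm on the bar. Carrying it to the cup now.

>>> {"api": "drive_tool", "payload": {
  "commands": [
    {"dx":-2,"dy":20,"dz":0,"yaw":3},
    {"dx":-3,"dy":35,"dz":0,"yaw":3},
    {"dx":-4,"dy":35,"dz":0,"yaw":3.4},
    {"dx":-4,"dy":35,"dz":0,"yaw":3.4},
    {"dx":-4,"dy":35,"dz":0,"yaw":3.4}
  ]
}}

```text
t: 6.45
eef_pos: [523.3, -86.6, 221.7]
tcp_rot: [3.141, -0.003, 2.94]
ft_force: [1.3, 0.4, -2.7]
opening: 0.234
```

>>> {"api": "drive_tool", "payload": {
  "commands": [
    {"dx":-4,"dy":35,"dz":0,"yaw":3.4},
    {"dx":-4,"dy":35,"dz":0,"yaw":3.4},
    {"dx":-4,"dy":35,"dz":0,"yaw":3.4},
    {"dx":-4,"dy":35,"dz":0,"yaw":3.4},
    {"dx":-2,"dy":35,"dz":0,"yaw":3.6}
  ]
}}

```text
t: 6.87
eef_pos: [505.0, 88.4, 221.9]
tcp_rot: [3.141, -0.003, -3.042]
ft_force: [0.7, 0.5, -2.7]
opening: 0.23
```

>>> {"api": "drive_tool", "payload": {
  "commands": [
    {"dx":-2,"dy":35,"dz":0,"yaw":3.5},
    {"dx":-2,"dy":25,"dz":0,"yaw":3.4},
    {"dx":0,"dy":20,"dz":0,"yaw":0},
    {"dx":0,"dy":0,"dz":0,"yaw":0},
    {"dx":0,"dy":0,"dz":0,"yaw":0}
  ]
}}

```text
t: 7.28
eef_pos: [501.6, 167.5, 222.0]
tcp_rot: [3.142, -0.003, -2.923]
ft_force: [0.4, -0.8, -1.4]
opening: 0.23
```

>>> {"api": "drive_tool", "payload": {
  "commands": [
    {"dx":0,"dy":0,"dz":0,"yaw":0},
    {"dx":0,"dy":0,"dz":0,"yaw":0},
    {"dx":0,"dy":0,"dz":0,"yaw":0}
  ]
}}

```text
t: 7.53
eef_pos: [502.4, 165.9, 223.3]
tcp_rot: [3.142, -0.001, -2.926]
ft_force: [0.3, -0.4, -1.9]
opening: 0.23
```

Run:
```python
import cv2
from cell import env
a=env.read_camera("scene");cv2.imwrite("pics/s2.png",a[...,::-1]);cv2.imwrite("pics/s2c.png",cv2.resize(a[110:250,380:500,::-1],None,fx=4.28,fy=4.28,interpolation=cv2.INTER_CUBIC))
a=env.read_camera("top");cv2.imwrite("pics/t2.png",a[...,::-1]);cv2.imwrite("pics/t2c.png",cv2.resize(a[210:330,180:310,::-1],None,fx=5,fy=5,interpolation=cv2.INTER_CUBIC))
print(env.state()["eef_pos"],env.state()["tcp_rot"])
```

```text
[502.5161209  166.10812825 223.55143555] [ 3.14154642e+00 -1.90305771e-04 -2.92580603e+00]
```

View pics/s2c.png

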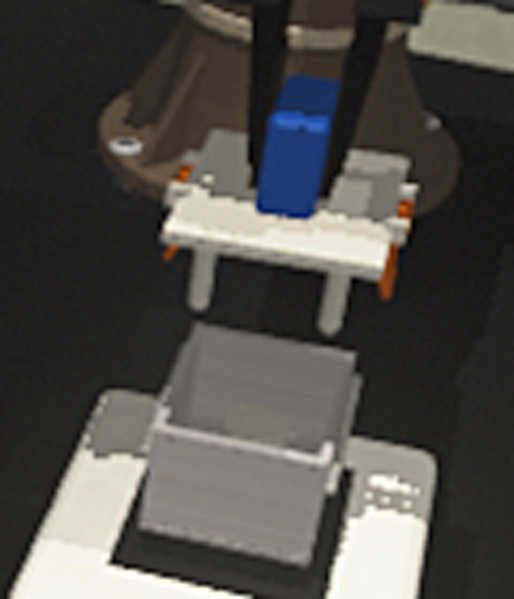

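View pics/t2c.png

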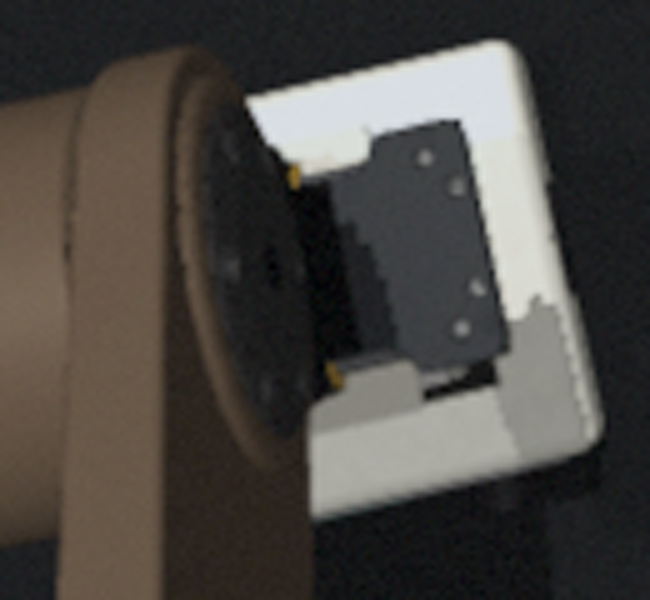

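```bash
cat > ov.py <<'E'
from fit import *
def overlay(img,cam,rects,crop,f,out):
    x0,y0,x1,y1=crop
    a=cv2.resize(img[y0:y1,x0:x1],None,fx=f,fy=f,interpolation=cv2.INTER_CUBIC)
    for r,col in rects:
        p=((proj(cam,r)-[x0,y0]+.5)*f-.5); cv2.polylines(a,[np.round(p*16).astype(int).reshape(-1,1,2)],True,col,1,cv2.LINE_AA,4)
    cv2.imwrite(out,a)
E
python3 - <<'E'
from ov import *
t=cv2.imread("pics/top0.png");s=cv2.imread("pics/scene0.png")
p=(502.5,166.3,126,0.225)
R=lambda:[(box(p[0],p[1],p[2],p[3],92,70),(0,0,255)),(box(p[0],p[1],p[2],p[3],82,62),(0,200,0))]
overlay(t,"top",R(),(218,232,288,302),8,"pics/ot.png")
overlay(s,"scene",R(),(405,175,475,245),8,"pics/os.png")
E
```

```text
(no output)
```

View pics/ot.png

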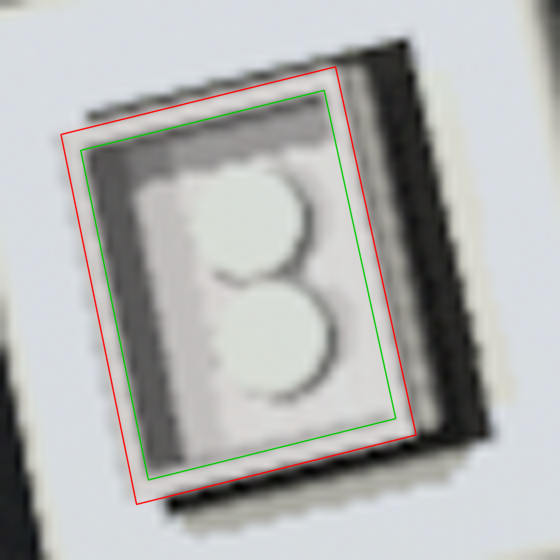

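View pics/os.png

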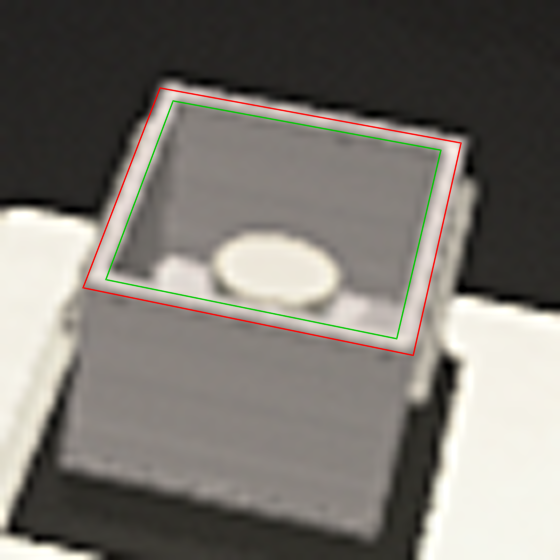

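```bash
cat > edge.py <<'E'
from ov import *
from scipy.ndimage import map_coordinates, gaussian_filter
def edges(g,cam,P,Q,sign,n=25,w=2.2,m=0.12):
    """subpixel: returns list of (pt model px, normal, offset). normal = left->outward given by sign: sign=+1 brightness increases along normal"""
    ts=np.linspace(m,1-m,n); pts=np.array([P+(Q-P)*t for t in ts]); px=proj(cam,pts)
    d=px[-1]-px[0]; d/=np.linalg.norm(d); nn=np.array([d[1],-d[0]])
    s=np.arange(-w,w+.01,.1); res=[]
    prof=np.array([map_coordinates(g,[p[1]+s*nn[1],p[0]+s*nn[0]],order=3,mode='nearest') for p in px])
    for pr in prof:
        gr=np.gradient(pr,s)*sign; k=np.argmax(gr)
        res.append(s[k] if gr[k]>12 else np.nan)
    return px,nn,np.array(res)
def icp(imgs,spec,model,p0,it=12,w=2.2,prior=None,verbose=True):
    """spec: list (cam,i,j,rectname,sign); model(p)->{name:4x3}"""
    p=np.array(p0,float)
    for _ in range(it):
        M=model(p); tg=[]
        for cam,name,i,j,sg in spec:
            px,nn,o=edges(imgs[cam],cam,M[name][i],M[name][j],sg,w=w)
            ok=~np.isnan(o)
            if ok.sum()<6: tg.append(None);continue
            med=np.median(o[ok]); ok&=abs(o-med)<.6
            ts=np.linspace(.12,.88,25); tg.append((ts[ok],px[ok]+o[ok,None]*nn,nn))
        def f(q):
            M=model(q);r=[]
            for (cam,name,i,j,sg),t in zip(spec,tg):
                if t is None: continue
                P,Q=M[name][i],M[name][j]; x=proj(cam,np.array([P+(Q-P)*u for u in t[0]]))
                r.append((t[1]-x)@t[2]/np.sqrt(len(t[0])))
            if prior is not None: r.append(prior(q))
            return np.concatenate(r)
        p=least_squares(f,p,x_scale=[10,10,.1,10][:len(p)],loss="soft_l1",f_scale=.3).x
    if verbose:
        M=model(p)
        for sp in spec:
            o=edges(imgs[sp[0]],sp[0],M[sp[1]][sp[2]],M[sp[1]][sp[3]],sp[4],w=w)[2]; print(sp,np.round(np.nanmedian(o),2),np.round(np.nanstd(o),2),(~np.isnan(o)).sum())
    return p
def load(f): return cv2.cvtColor(cv2.imread(f),cv2.COLOR_BGR2GRAY).astype(float)
E
python3 - <<'E'
from edge import *
np.set_printoptions(precision=3,suppress=True)
im={"top":load("pics/top0.png"),"scene":load("pics/scene0.png")}
mod=lambda p:{"o":box(p[0],p[1],p[3],p[2],92,70),"i":box(p[0],p[1],p[3],p[2],82,62)}
# corners 0(+x+y)1(+x-y)2(-x-y)3(-x+y); in top image 0=TL,1=TR,2=BR,3=BL
# normal for edge i->j: (d_y,-d_x): top image 0->1 d=(1,0): n=(0,-1) up = outward. clockwise in image -> outward
T=[("top","o",0,1,-1),("top","o",2,3,-1),("top","o",1,2,-1),("top","i",0,1,1),("top","i",3,0,1)]
# scene: 0 = near right,1=near left,2=far left,3=far right: 0->1->2->3 is clockwise: outward too
S=[("scene","o",0,1,-1),("scene","o",2,3,-1),("scene","o",1,2,-1),("scene","i",2,3,1),("scene","i",1,2,1),("scene","i",3,0,1)]
for z in (None,110,118,126):
  for nm,sp in(("T",T),("S",S),("TS",T+S)):
    if z is None: p=icp(im,sp,mod,[502.5,166.3,.22,124],w=1.6,verbose=nm=="TS")
    else: p=icp(im,sp,lambda q:mod([*q,z]),[502.5,166.3,.22],w=1.6,verbose=False)
    print(nm,z,p)
E
```

```text
T None [502.62  165.779   0.217 127.862]
S None [507.483 168.041   0.22  130.445]Traceback (most recent call last):
  File "<stdin>", line 12, in <module>
  File "edge.py", line 32, in icp
    p=least_squares(f,p,x_scale=[10,10,.1,10][:len(p)],loss="soft_l1",f_scale=.3).x
      ~~~~~~~~~~~~~^^^^^^^^^^^^^^^^^^^^^^^^^^^^^^^^^^^^^^^^^^^^^^^^^^^^^^^^^^^^^^
    return func(*args, **kwargs)
    result = trf(vector_fun.fun, vector_fun.jac, x0, f0, J0, lb, ub, ftol, xtol,
                 gtol, max_nfev, x_scale, loss_function, tr_solver,
                 tr_options.copy(), verbose, callback=callback_wrapped)
    return trf_no_bounds(
        fun, jac, x0, f0, J0, ftol, xtol, gtol, max_nfev, x_scale,
        loss_function, tr_solver, tr_options, verbose, callback=callback)
    J = jac(x)
    self._update_jac()
    ~~~~~~~~~~~~~~~~^^
    self.J = self.jac_wrapped(xp_copy(self.x), f0=self.f)
             ~~~~~~~~~~~~~~~~^^^^^^^^^^^^^^^^^^^^^^^^^^^^
    J, dct = approx_derivative(
             ~~~~~~~~~~~~~~~~~^
        self.fun,
        ^^^^^^^^^
    ...<2 lines>...
        **self.finite_diff_
[... 626 characters left out ...]
^
    return self.f(x, *self.args, **self.kwargs)
           ~~~~~~^^^^^^^^^^^^^^^^^^^^^^^^^^^^^^
  File "edge.py", line 28, in f
    P,Q=M[name][i],M[name][j]; x=proj(cam,np.array([P+(Q-P)*u for u in t[0]]))
                                 ~~~~^^^^^^^^^^^^^^^^^^^^^^^^^^^^^^^^^^^^^^^^^
  File "h.py", line 14, in proj
    K,R,t=cal(c); return cv2.projectPoints(np.array(P,float).reshape(-1,3),cv2.Rodrigues(R)[0],t,K,None)[0].reshape(-1,2)
          ~~~^^^
  File "h.py", line 4, in cal
    k=env.calibration(c); K=np.array(k["intrinsics"],float); R,_=cv2.Rodrigues(np.array(k["rvec"],float)); t=np.array(k["tvec"],float).ravel(); return K,R,t
ValueError: time passes only in moves, steps and waits
```

```bash
sed -i 's/^def cal(c):/import functools\n@functools.lru_cache(None)\ndef cal(c):/' h.py
cat > cupfit.py <<'E'
from edge import *
np.set_printoptions(precision=3,suppress=True)
im={"top":load("pics/top0.png"),"scene":load("pics/scene0.png")}
mod=lambda p:{"o":box(p[0],p[1],p[3],p[2],92,70),"i":box(p[0],p[1],p[3],p[2],82,62)}
T=[("top","o",0,1,-1),("top","o",2,3,-1),("top","o",1,2,-1),("top","i",0,1,1),("top","i",3,0,1)]
S=[("scene","o",0,1,-1),("scene","o",2,3,-1),("scene","o",1,2,-1),("scene","i",2,3,1),("scene","i",1,2,1),("scene","i",3,0,1)]
for z in (None,118,124,130):
  for nm,sp in(("T",T),("S",S),("TS",T+S)):
    if z is None: p=icp(im,sp,mod,[502.5,166.3,.22,124],w=1.6)
    else: p=icp(im,sp,lambda q:mod([*q,z]),[502.5,166.3,.22],w=1.6,verbose=False)
    print(nm,z,p)
E
python3 cupfit.py
```

```text
('top', 'o', 0, 1, -1) 0.2 0.1 25
('top', 'o', 2, 3, -1) 0.1 0.09 25
('top', 'o', 1, 2, -1) -0.2 0.15 25
('top', 'i', 0, 1, 1) -0.1 0.1 25
('top', 'i', 3, 0, 1) -0.2 0.08 25
T None [502.62  165.779   0.217 127.862]
('scene', 'o', 0, 1, -1) -0.1 0.08 25
('scene', 'o', 2, 3, -1) 0.2 0.14 25
('scene', 'o', 1, 2, -1) 0.5 0.52 25
('scene', 'i', 2, 3, 1) -0.2 0.11 25
('scene', 'i', 1, 2, 1) -0.5 0.1 25
('scene', 'i', 3, 0, 1) 0.1 0.11 25
S None [507.483 168.041   0.22  130.445]
('top', 'o', 0, 1, -1) 0.3 0.09 25
('top', 'o', 2, 3, -1) 0.1 0.08 25
('top', 'o', 1, 2, -1) 0.0 0.15 25
('top', 'i', 0, 1, 1) 0.0 0.09 25
('top', 'i', 3, 0, 1) -0.3 0.07 25
('scene', 'o', 0, 1, -1) 0.0 0.07 25
('scene', 'o', 2, 3, -1) 0.3 0.14 25
('scene', 'o', 1, 2, -1) 0.5 0.53 25
('scene', 'i', 2, 3, 1) -0.1 0.11 25
('scene', 'i', 1, 2, 1) -0.5 0.1 25
('scene', 'i', 3, 0, 1) 0.4 0.1 25
TS None [502.512 166.284   0.218 127.199]
T 118 [502.558 167.914   0.217]
S 118 [499.568 164.707   0.241]
TS 118 [502.658 166.417   0.229]
T 124 [502.591 166.62    0.216]
S 124 [497.393 164.954   0.222]
TS 124 [501.526 166.076   0.222]
T 130 [502.619 165.321   0.216]
S 130 [506.767 167.837   0.22 ]
TS 130 [503.379 166.496   0.216]
```

Run:
```python
from ov import *
s=cv2.imread("pics/scene2.png") if 0 else cv2.imread("pics/s2.png")
y=-2.9258+np.pi
b=box(502.5,166.1,218.9,y,100,80);b2=box(502.5,166.1,213.9,y,100,80)
h=box(502.5,166.1,258.9,y,50,22)
c=(502.5,166.3,127.2,.218)
overlay(s,"scene",[(b,(0,0,255)),(b2,(0,200,0)),(h,(0,255,255)),(box(c[0],c[1],c[2],c[3],92,70),(0,0,255))],(412,120,487,220),6,"pics/o2.png")
```

```text
(no output)
```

View pics/o2.png

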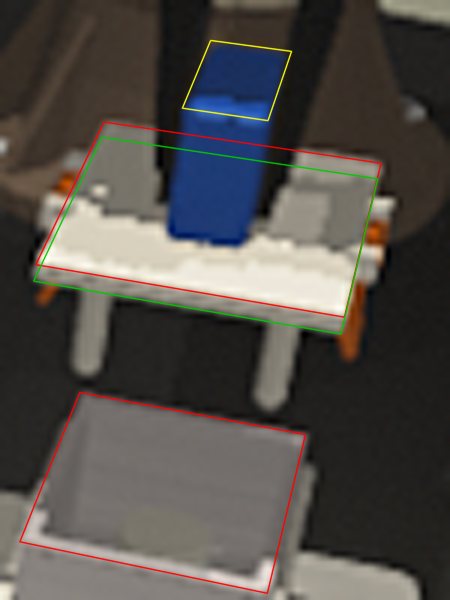

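Run:
```python
from edge import *
np.set_printoptions(precision=3,suppress=True)
im={"scene":load("pics/s2.png")}
mod=lambda p:{"t":box(p[0],p[1],218.9,p[2],100,80),"b":box(p[0],p[1],213.9,p[2],100,80),"h":box(p[0],p[1],258.9,p[2],50,22)}
S=[("scene","b",0,1,-1),("scene","t",1,2,-1),("scene","t",3,0,-1),("scene","t",2,3,-1)]
print(icp(im,S,mod,[502.5,166.1,.216],w=1.6))
print(icp(im,S[:3],mod,[502.5,166.1,.216],w=1.6,verbose=False))
```

```text
('scene', 'b', 0, 1, -1) 0.1 0.36 25
('scene', 't', 1, 2, -1) 0.1 0.76 21
('scene', 't', 3, 0, -1) 0.1 0.53 19
('scene', 't', 2, 3, -1) 0.2 0.18 10
[501.86  166.348   0.216]
[502.394 166.452   0.214]
```

The cover at about (502.1, 166.4, yaw 0.215) agrees with the cup at (502.5, 166.3, yaw 0.218) to within 0.5 mm. The overlay on the scene picture matches both. Lowering.

>>> {"api": "drive_tool", "payload": {
  "commands": [
    {"dx":0,"dy":0,"dz":-15,"yaw":0},
    {"dx":0,"dy":0,"dz":-15,"yaw":0},
    {"dx":0,"dy":0,"dz":-10,"yaw":0},
    {"dx":0,"dy":0,"dz":-5,"yaw":0},
    {"dx":0,"dy":0,"dz":0,"yaw":0}
  ]
}}

```text
t: 8.05
eef_pos: [502.1, 166.5, 177.8]
tcp_rot: [3.141, -0.002, -2.925]
ft_force: [0.2, 0.7, -2.2]
opening: 0.231
```

>>> {"api": "drive_tool", "payload": {
  "commands": [
    {"dx":0,"dy":0,"dz":0,"yaw":0},
    {"dx":0,"dy":0,"dz":0,"yaw":0},
    {"dx":0,"dy":0,"dz":0,"yaw":0}
  ]
}}

```text
t: 8.3
eef_pos: [502.7, 166.9, 179.3]
tcp_rot: [3.142, 0.001, -2.925]
ft_force: [0.3, 0.0, -2.0]
opening: 0.229
```

Run:
```python
from edge import *
a=env.read_camera("scene");cv2.imwrite("pics/s3.png",a[...,::-1])
st=env.state();print(st["eef_pos"],st["tcp_rot"],st["ft_force"])
x,y,z=st["eef_pos"];w=st["tcp_rot"][2]+np.pi
im={"scene":load("pics/s3.png")}
mod=lambda p:{"t":box(p[0],p[1],z-4.7,p[2],100,80),"b":box(p[0],p[1],z-9.7,p[2],100,80)}
S=[("scene","b",0,1,-1),("scene","t",1,2,-1),("scene","t",3,0,-1),("scene","t",2,3,-1)]
p=icp(im,S,mod,[x,y,w],w=1.6);print(p)
c=(502.5,166.3,127.2,.218)
overlay(cv2.imread("pics/s3.png"),"scene",[(box(x,y,z-9.7,w,100,80),(0,200,0)),(box(c[0],c[1],c[2],c[3],92,70),(0,0,255))],(412,140,487,240),6,"pics/o3.png")
```

```text
[502.65959199 166.87536633 179.24229838] [ 3.14150267e+00  1.03410043e-03 -2.92465350e+00] [ 0.91655065  0.5154661  -1.89239334]
('scene', 'b', 0, 1, -1) -0.6 0.1 25
('scene', 't', 1, 2, -1) 0.2 0.62 21
('scene', 't', 3, 0, -1) 0.2 0.4 19
('scene', 't', 2, 3, -1) -1.1 1.18 19
[4.95345091e+02 1.65665096e+02 2.15284496e-01]
```

View pics/o3.png

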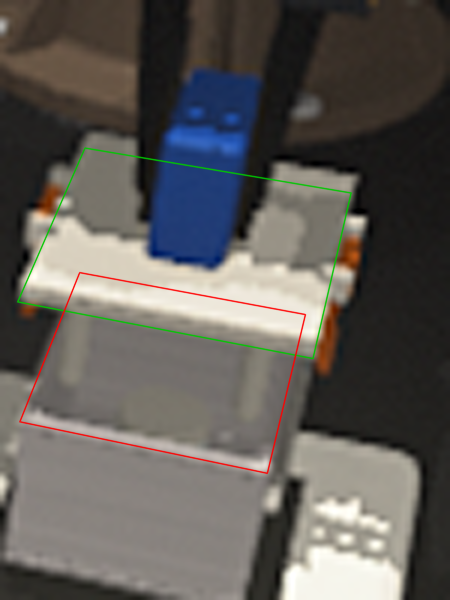

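In the picture the pins hang inside the cup walls, and cup and cover agree with the overlays to under 1 px. Lowering by feel.

>>> {"api": "drive_tool", "payload": {
  "commands": [
    {"dx":0,"dy":-0.5,"dz":-4,"yaw":0},
    {"dx":0,"dy":0,"dz":-4,"yaw":0},
    {"dx":0,"dy":0,"dz":-3,"yaw":0},
    {"dx":0,"dy":0,"dz":0,"yaw":0}
  ]
}}

```text
t: 8.68
eef_pos: [502.1, 166.2, 166.9]
tcp_rot: [3.141, -0.001, -2.925]
ft_force: [-0.8, 0.6, -3.6]
opening: 0.23
```

>>> {"api": "drive_tool", "payload": {
  "commands": [
    {"dx":0,"dy":0,"dz":-3,"yaw":0},
    {"dx":0,"dy":0,"dz":-3,"yaw":0},
    {"dx":0,"dy":0,"dz":-2,"yaw":0},
    {"dx":0,"dy":0,"dz":0,"yaw":0}
  ]
}}

```text
t: 9.02
eef_pos: [502.2, 166.3, 159.2]
tcp_rot: [3.141, -0.001, -2.925]
ft_force: [0.1, 0.1, -1.8]
opening: 0.228
```

>>> {"api": "drive_tool", "payload": {
  "commands": [
    {"dx":0,"dy":0,"dz":-3,"yaw":0},
    {"dx":0,"dy":0,"dz":-3,"yaw":0},
    {"dx":0,"dy":0,"dz":-3,"yaw":0},
    {"dx":0,"dy":0,"dz":0,"yaw":0},
    {"dx":0,"dy":0,"dz":0,"yaw":0}
  ]
}}

```text
t: 9.43
eef_pos: [502.3, 166.3, 150.4]
tcp_rot: [3.141, -0.0, -2.925]
ft_force: [-0.1, 0.7, -3.0]
opening: 0.23
```

>>> {"api": "drive_tool", "payload": {
  "commands": [
    {"dx":0,"dy":0,"dz":-1.5,"yaw":0},
    {"dx":0,"dy":0,"dz":-1.5,"yaw":0},
    {"dx":0,"dy":0,"dz":0,"yaw":0},
    {"dx":0,"dy":0,"dz":0,"yaw":0}
  ]
}}

```text
t: 9.77
eef_pos: [502.4, 166.3, 147.6]
tcp_rot: [3.142, -0.0, -2.925]
ft_force: [0.1, -0.7, -2.5]
opening: 0.232
```

>>> {"api": "drive_tool", "payload": {
  "commands": [
    {"dx":0,"dy":0,"dz":-1.5,"yaw":0},
    {"dx":0,"dy":0,"dz":-1.5,"yaw":0},
    {"dx":0,"dy":0,"dz":0,"yaw":0},
    {"dx":0,"dy":0,"dz":0,"yaw":0}
  ]
}}

```text
t: 10.1
eef_pos: [502.5, 166.3, 144.7]
tcp_rot: [3.141, 0.0, -2.925]
ft_force: [0.6, 0.6, -2.3]
opening: 0.229
```

>>> {"api": "drive_tool", "payload": {
  "commands": [
    {"dx":0,"dy":0,"dz":-1,"yaw":0},
    {"dx":0,"dy":0,"dz":-1,"yaw":0},
    {"dx":0,"dy":0,"dz":0,"yaw":0}
  ]
}}

```text
t: 10.35
eef_pos: [502.6, 166.4, 142.8]
tcp_rot: [3.141, 0.001, -2.925]
ft_force: [-0.5, 0.8, 2.6]
opening: 0.227
```

>>> {"api": "drive_tool", "payload": {
  "commands": [
    {"dx":0,"dy":0,"dz":-1,"yaw":0},
    {"dx":0,"dy":0,"dz":-1,"yaw":0},
    {"dx":0,"dy":0,"dz":0,"yaw":0}
  ]
}}

```text
t: 10.6
eef_pos: [502.6, 166.4, 140.7]
tcp_rot: [3.142, 0.001, -2.925]
ft_force: [0.3, 0.8, 4.1]
opening: 0.23
```

>>> {"api": "drive_tool", "payload": {
  "commands": [
    {"dx":0,"dy":0,"dz":-1,"yaw":0},
    {"dx":0,"dy":0,"dz":-1,"yaw":0},
    {"dx":0,"dy":0,"dz":0,"yaw":0}
  ]
}}

```text
t: 10.85
eef_pos: [502.6, 166.4, 138.6]
tcp_rot: [3.141, 0.0, -2.925]
ft_force: [0.1, 0.3, 2.3]
opening: 0.232
```

Contact came at TCP 143, and the cup is now sinking at about 5–6 N. Continuing in small steps.

>>> {"api": "drive_tool", "payload": {
  "commands": [
    {"dx":0,"dy":0,"dz":-0.7,"yaw":0},
    {"dx":0,"dy":0,"dz":-0.7,"yaw":0},
    {"dx":0,"dy":0,"dz":0,"yaw":0}
  ]
}}

```text
t: 11.1
eef_pos: [502.6, 166.3, 137.2]
tcp_rot: [3.141, 0.0, -2.925]
ft_force: [0.8, -0.2, 2.9]
opening: 0.235
```

>>> {"api": "drive_tool", "payload": {
  "commands": [
    {"dx":0,"dy":0,"dz":-0.7,"yaw":0},
    {"dx":0,"dy":0,"dz":-0.7,"yaw":0},
    {"dx":0,"dy":0,"dz":0,"yaw":0}
  ]
}}

```text
t: 11.35
eef_pos: [502.5, 166.3, 135.8]
tcp_rot: [3.142, 0.0, -2.925]
ft_force: [1.4, -0.3, 3.1]
opening: 0.228
```

>>> {"api": "drive_tool", "payload": {
  "commands": [
    {"dx":0,"dy":0,"dz":-0.7,"yaw":0},
    {"dx":0,"dy":0,"dz":-0.7,"yaw":0},
    {"dx":0,"dy":0,"dz":0,"yaw":0}
  ]
}}

```text
t: 11.6
eef_pos: [502.4, 166.3, 134.3]
tcp_rot: [3.141, 0.0, -2.925]
ft_force: [1.6, 0.2, 3.8]
opening: 0.229
```

>>> {"api": "drive_tool", "payload": {
  "commands": [
    {"dx":0,"dy":0,"dz":-0.7,"yaw":0},
    {"dx":0,"dy":0,"dz":-0.7,"yaw":0},
    {"dx":0,"dy":0,"dz":0,"yaw":0}
  ]
}}

```text
t: 11.85
eef_pos: [502.4, 166.3, 133.0]
tcp_rot: [3.141, 0.0, -2.925]
ft_force: [1.3, 1.4, 3.6]
opening: 0.228
```

>>> {"api": "drive_tool", "payload": {
  "commands": [
    {"dx":0,"dy":0,"dz":-0.5,"yaw":0},
    {"dx":0,"dy":0,"dz":-0.5,"yaw":0},
    {"dx":0,"dy":0,"dz":0,"yaw":0}
  ]
}}

```text
t: 12.1
eef_pos: [502.4, 166.3, 132.0]
tcp_rot: [3.141, -0.0, -2.925]
ft_force: [2.8, 0.3, 3.1]
opening: 0.23
```

>>> {"api": "drive_tool", "payload": {
  "commands": [
    {"dx":0,"dy":0,"dz":-0.6,"yaw":0},
    {"dx":0,"dy":0,"dz":-0.6,"yaw":0},
    {"dx":0,"dy":0,"dz":0,"yaw":0}
  ]
}}

```text
t: 12.35
eef_pos: [502.3, 166.3, 130.9]
tcp_rot: [3.141, -0.0, -2.925]
ft_force: [0.9, 0.9, 5.5]
opening: 0.23
```

>>> {"api": "drive_tool", "payload": {
  "commands": [
    {"dx":0,"dy":0,"dz":-0.5,"yaw":0},
    {"dx":0,"dy":0,"dz":-0.5,"yaw":0},
    {"dx":0,"dy":0,"dz":0,"yaw":0}
  ]
}}

```text
t: 12.6
eef_pos: [502.4, 166.3, 130.1]
tcp_rot: [3.141, 0.0, -2.925]
ft_force: [-0.2, 1.1, 8.6]
opening: 0.233
```

Firm now, after about 12 mm of sink, with a net force of about 11 N. Single half-millimetre steps from here.

>>> {"api": "drive_tool", "payload": {
  "commands": [
    {"dx":0,"dy":0,"dz":-0.5,"yaw":0},
    {"dx":0,"dy":0,"dz":0,"yaw":0}
  ]
}}

```text
t: 12.77
eef_pos: [502.4, 166.3, 129.8]
tcp_rot: [3.142, 0.0, -2.925]
ft_force: [-0.8, 0.2, 10.2]
opening: 0.228
```

>>> {"api": "drive_tool", "payload": {
  "commands": [
    {"dx":0,"dy":0,"dz":-0.5,"yaw":0},
    {"dx":0,"dy":0,"dz":0,"yaw":0}
  ]
}}

```text
t: 12.93
eef_pos: [502.1, 166.2, 128.8]
tcp_rot: [3.142, -0.001, -2.925]
ft_force: [0.7, 0.5, -1.5]
opening: 0.23
```

>>> {"api": "drive_tool", "payload": {
  "commands": [
    {"dx":0,"dy":0,"dz":0,"yaw":0},
    {"dx":0,"dy":0,"dz":0,"yaw":0}
  ]
}}

```text
t: 13.1
eef_pos: [501.9, 166.2, 128.3]
tcp_rot: [3.141, -0.002, -2.925]
ft_force: [0.3, 0.6, -2.7]
opening: 0.233
```

>>> {"api": "drive_tool", "payload": {
  "commands": [
    {"dx":0,"dy":0,"dz":-0.5,"yaw":0},
    {"dx":0,"dy":0,"dz":-0.5,"yaw":0},
    {"dx":0,"dy":0,"dz":0,"yaw":0}
  ]
}}

```text
t: 13.35
eef_pos: [501.9, 166.2, 127.3]
tcp_rot: [3.141, -0.002, -2.925]
ft_force: [-0.5, 0.9, -6.3]
opening: 0.228
```

>>> {"api": "drive_tool", "payload": {
  "commands": [
    {"dx":0,"dy":0,"dz":-0.5,"yaw":0},
    {"dx":0,"dy":0,"dz":-0.5,"yaw":0},
    {"dx":0,"dy":0,"dz":0,"yaw":0}
  ]
}}

```text
t: 13.6
eef_pos: [502.2, 166.3, 126.6]
tcp_rot: [3.141, -0.001, -2.925]
ft_force: [-1.1, -0.2, -4.9]
opening: 0.23
```

>>> {"api": "drive_tool", "payload": {
  "commands": [
    {"dx":0,"dy":0,"dz":-0.5,"yaw":0},
    {"dx":0,"dy":0,"dz":0,"yaw":0}
  ]
}}

```text
t: 13.77
eef_pos: [502.4, 166.3, 126.3]
tcp_rot: [3.141, -0.0, -2.925]
ft_force: [-0.3, 0.5, -4.5]
opening: 0.23
```

>>> {"api": "drive_tool", "payload": {
  "commands": [
    {"dx":0,"dy":0,"dz":-0.5,"yaw":0},
    {"dx":0,"dy":0,"dz":0,"yaw":0}
  ]
}}

```text
t: 13.93
eef_pos: [502.5, 166.3, 125.9]
tcp_rot: [3.142, 0.0, -2.925]
ft_force: [-0.4, 0.3, -2.3]
opening: 0.233
```

>>> {"api": "drive_tool", "payload": {
  "commands": [
    {"dx":0,"dy":0,"dz":-0.5,"yaw":0},
    {"dx":0,"dy":0,"dz":0,"yaw":0}
  ]
}}

```text
t: 14.1
eef_pos: [502.6, 166.3, 125.5]
tcp_rot: [3.142, 0.0, -2.925]
ft_force: [-0.1, 0.1, -1.4]
opening: 0.229
```

>>> {"api": "drive_tool", "payload": {
  "commands": [
    {"dx":0,"dy":0,"dz":-0.5,"yaw":0},
    {"dx":0,"dy":0,"dz":0,"yaw":0}
  ]
}}

```text
t: 14.27
eef_pos: [502.6, 166.4, 125.1]
tcp_rot: [3.141, 0.001, -2.925]
ft_force: [-0.6, -0.6, 1.6]
opening: 0.228
```

>>> {"api": "drive_tool", "payload": {
  "commands": [
    {"dx":0,"dy":0,"dz":-0.5,"yaw":0},
    {"dx":0,"dy":0,"dz":0,"yaw":0}
  ]
}}

```text
t: 14.43
eef_pos: [502.6, 166.4, 124.7]
tcp_rot: [3.141, 0.001, -2.925]
ft_force: [-1.0, 0.0, 5.5]
opening: 0.229
```

>>> {"api": "drive_tool", "payload": {
  "commands": [
    {"dx":0,"dy":0,"dz":-0.5,"yaw":0},
    {"dx":0,"dy":0,"dz":0,"yaw":0}
  ]
}}

```text
t: 14.6
eef_pos: [502.6, 166.4, 124.3]
tcp_rot: [3.141, 0.001, -2.925]
ft_force: [-1.4, -1.7, 8.3]
opening: 0.232
```

>>> {"api": "drive_tool", "payload": {
  "commands": [
    {"dx":0,"dy":0,"dz":-0.5,"yaw":0},
    {"dx":0,"dy":0,"dz":0,"yaw":0}
  ]
}}

```text
t: 14.77
eef_pos: [502.6, 166.4, 124.0]
tcp_rot: [3.141, 0.001, -2.925]
ft_force: [-2.0, -0.5, 9.9]
opening: 0.227
```

>>> {"api": "drive_tool", "payload": {
  "commands": [
    {"dx":0,"dy":0,"dz":-0.5,"yaw":0},
    {"dx":0,"dy":0,"dz":0,"yaw":0}
  ]
}}

```text
t: 14.93
eef_pos: [502.6, 166.4, 123.7]
tcp_rot: [3.141, 0.001, -2.925]
ft_force: [-2.8, -0.5, 11.9]
opening: 0.233
```

>>> {"api": "drive_tool", "payload": {
  "commands": [
    {"dx":0,"dy":0,"dz":-0.5,"yaw":0},
    {"dx":0,"dy":0,"dz":0,"yaw":0},
    {"dx":0,"dy":0,"dz":0,"yaw":0}
  ]
}}

```text
t: 15.18
eef_pos: [502.7, 166.4, 123.4]
tcp_rot: [3.142, 0.001, -2.925]
ft_force: [-3.2, -1.2, 14.2]
opening: 0.225
```

Run:
```python
from ov import *
a=env.read_camera("scene");cv2.imwrite("pics/s4.png",a[...,::-1])
st=env.state();print(st["eef_pos"],st["tcp_rot"],st["ft_force"],st["moment"])
x,y,z=st["eef_pos"];w=st["tcp_rot"][2]+np.pi
overlay(cv2.imread("pics/s4.png"),"scene",[],(405,140,485,240),6,"pics/o4.png")
```

```text
[502.67926035 166.36715873 123.42146584] [ 3.14150347e+00  1.28353329e-03 -2.92465781e+00] [-3.12932905 -1.19982015 14.59816037] [-0.06356243  0.84125079  0.00746539]
```

View pics/o4.png

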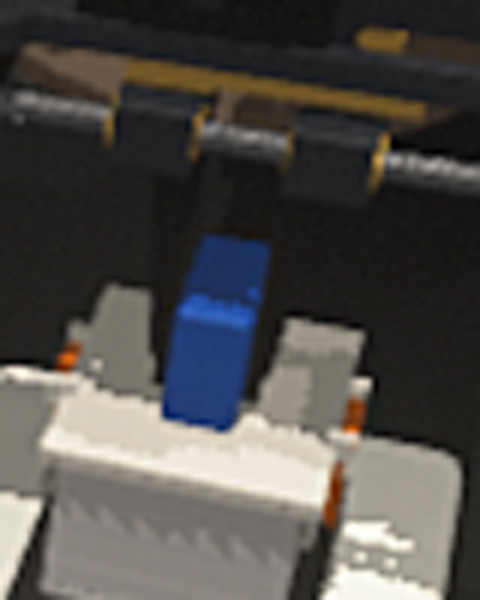

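The plate sits flat on the cup's near edge (about (413–460, 220) in the full picture), with clips visible on both sides. Next I'll relieve the load and open the gripper.

>>> {"api": "drive_tool", "payload": {
  "commands": [
    {"dx":0,"dy":0,"dz":0.8,"yaw":0},
    {"dx":0,"dy":0,"dz":0.8,"yaw":0},
    {"dx":0,"dy":0,"dz":0,"yaw":0}
  ]
}}

```text
t: 15.48
eef_pos: [502.6, 166.4, 124.5]
tcp_rot: [3.142, 0.001, -2.925]
ft_force: [-0.8, 0.8, 5.9]
opening: 0.232
```

>>> {"api": "drive_tool", "payload": {
  "commands": [
    {"dx":0,"dy":0,"dz":0.5,"yaw":0},
    {"dx":0,"dy":0,"dz":0.3,"yaw":0},
    {"dx":0,"dy":0,"dz":0,"yaw":0}
  ]
}}

```text
t: 15.73
eef_pos: [502.6, 166.4, 124.9]
tcp_rot: [3.141, 0.001, -2.925]
ft_force: [-0.2, -0.2, 2.6]
opening: 0.231
```

>>> {"api": "drive_tool", "payload": {
  "commands": [
    {"dx":0,"dy":0,"dz":0.5,"yaw":0},
    {"dx":0,"dy":0,"dz":0,"yaw":0}
  ]
}}

```text
t: 15.9
eef_pos: [502.5, 166.3, 125.2]
tcp_rot: [3.141, 0.0, -2.925]
ft_force: [1.6, 1.3, 1.1]
opening: 0.235
```

>>> {"api": "drive_tool", "payload": {
  "commands": [
    {"dx":0,"dy":0,"dz":0,"yaw":0},
    {"dx":0,"dy":0,"dz":0,"yaw":0},
    {"dx":0,"dy":0,"dz":0,"yaw":0},
    {"dx":0,"dy":0,"dz":0,"yaw":0},
    {"dx":0,"dy":0,"dz":0,"yaw":0}
  ],
  "grip": 0.7
}}

```text
t: 16.32
eef_pos: [502.3, 166.3, 125.2]
tcp_rot: [3.142, -0.0, -2.925]
ft_force: [0.3, -0.1, -0.5]
opening: 0.524
```

>>> {"api": "drive_tool", "payload": {
  "commands": [
    {"dx":0,"dy":0,"dz":0,"yaw":0},
    {"dx":0,"dy":0,"dz":0,"yaw":0},
    {"dx":0,"dy":0,"dz":0,"yaw":0}
  ]
}}

```text
t: 16.57
eef_pos: [502.4, 166.3, 125.3]
tcp_rot: [3.142, -0.0, -2.925]
ft_force: [0.1, 0.4, -1.1]
opening: 0.687
```

Now I'll rise straight up, then retreat sideways toward -y to clear the cameras' view.

>>> {"api": "drive_tool", "payload": {
  "commands": [
    {"dx":0,"dy":0,"dz":10,"yaw":0},
    {"dx":0,"dy":0,"dz":20,"yaw":0},
    {"dx":0,"dy":0,"dz":30,"yaw":0},
    {"dx":0,"dy":0,"dz":30,"yaw":0},
    {"dx":0,"dy":0,"dz":20,"yaw":0}
  ]
}}

```text
t: 16.98
eef_pos: [502.7, 166.4, 238.6]
tcp_rot: [-3.142, 0.003, -2.925]
ft_force: [0.0, -1.2, -0.0]
opening: 0.704
```

>>> {"api": "drive_tool", "payload": {
  "commands": [
    {"dx":0,"dy":-20,"dz":10,"yaw":0},
    {"dx":0,"dy":-35,"dz":0,"yaw":0},
    {"dx":0,"dy":-35,"dz":0,"yaw":0},
    {"dx":0,"dy":-35,"dz":0,"yaw":0},
    {"dx":0,"dy":-35,"dz":0,"yaw":0}
  ]
}}

```text
t: 17.4
eef_pos: [502.1, 4.9, 246.3]
tcp_rot: [-3.141, 0.001, -2.924]
ft_force: [1.0, 0.7, 0.4]
opening: 0.702
```

>>> {"api": "drive_tool", "payload": {
  "commands": [
    {"dx":0,"dy":-35,"dz":0,"yaw":0},
    {"dx":0,"dy":-20,"dz":0,"yaw":0},
    {"dx":0,"dy":0,"dz":0,"yaw":0},
    {"dx":0,"dy":0,"dz":0,"yaw":0}
  ]
}}

```text
t: 17.73
eef_pos: [502.3, -49.5, 245.9]
tcp_rot: [3.142, 0.0, -2.927]
ft_force: [0.1, 0.4, -0.1]
opening: 0.699
```

Run:
```python
from edge import *
np.set_printoptions(precision=3,suppress=True)
for c in("scene","top"):
    a=env.read_camera(c);cv2.imwrite(f"pics/{c}5.png",a[...,::-1])
for q in ["lotion_mid","creamjar_mid","carton_mid","cover_grip"]:
    P={}
    for c in("scene","top"):
        r=env.place_of(q,c)
        if r:P[c]=r[0]["pixel"]
    print(q,tri(P["scene"],P["top"]) if len(P)==2 else P)
im={"top":load("pics/top5.png"),"scene":load("pics/scene5.png")}
overlay(cv2.imread("pics/scene5.png"),"scene",[],(395,170,485,260),6,"pics/o5s.png")
overlay(cv2.imread("pics/top5.png"),"top",[],(200,225,300,315),6,"pics/o5t.png")
```

```text
lotion_mid (array([762.385, -32.846,  60.988]), np.float64(5.628268958681595))
creamjar_mid (array([651.974,   0.941,  32.316]), np.float64(5.690669069644589))
carton_mid (array([756.485, 240.103,  58.384]), np.float64(5.646929543958644))
cover_grip (array([502.893, 168.13 , 143.534]), np.float64(0.16331621100152044))
```

View pics/o5s.png

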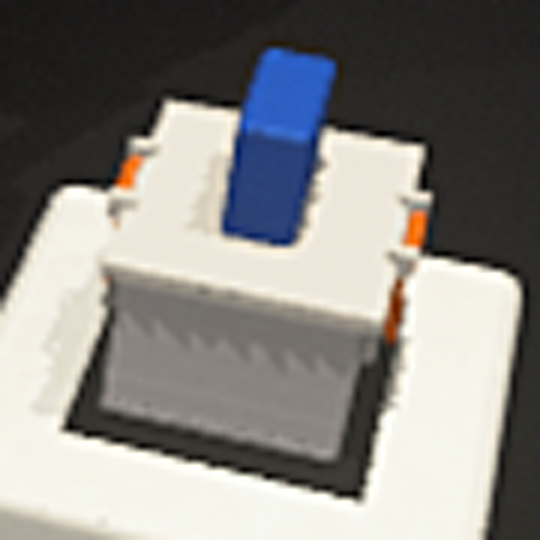

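View pics/o5t.png

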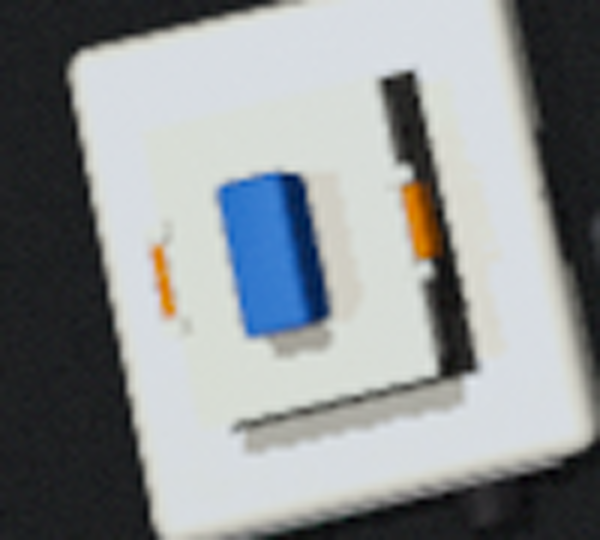

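View pics/scene5.png

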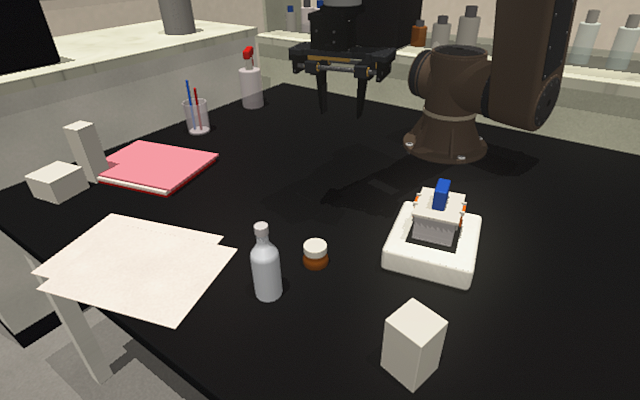

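Run:
```python
from edge import *
np.set_printoptions(precision=3,suppress=True)
im={"scene":load("pics/scene5.png")}
# plate top fit in scene w/ xy fixed: height & yaw
mt=lambda p:{"t":box(502.5,166.4,p[0],p[1],100,80)}
print("plate top z",icp(im,[("scene","t",2,3,-1),("scene","t",1,2,-1),("scene","t",3,0,-1)],mt,[120.5,.217],w=1.6))
# cup bottom near edge (bright cup, dark gap below)
mb=lambda p:{"b":box(502.5,166.3,p[0],p[1],92,70)}
print("cup bottom z",icp(im,[("scene","b",0,1,-1)],mb,[65.,.217],w=1.6))
im0={"scene":load("pics/scene0.png")}
print("cup bottom z before",icp(im0,[("scene","b",0,1,-1)],mb,[76.7,.217],w=1.6))
overlay(cv2.imread("pics/scene5.png"),"scene",[(box(502.5,166.4,115.2,.217,100,80),(0,200,0)),(box(502.5,166.3,115.2-50.5,.217,92,70),(0,0,255))],(395,170,485,260),6,"pics/o6s.png")
```

```text
('scene', 't', 2, 3, -1) 0.05 0.53 20
('scene', 't', 1, 2, -1) -0.2 0.76 22
('scene', 't', 3, 0, -1) 0.3 0.7 24
plate top z [121.736   0.217]
('scene', 'b', 0, 1, -1) 0.0 0.07 25
cup bottom z [65.774  0.221]
('scene', 'b', 0, 1, -1) 0.0 0.1 25
cup bottom z before [76.471  0.215]
```

View pics/o6s.png

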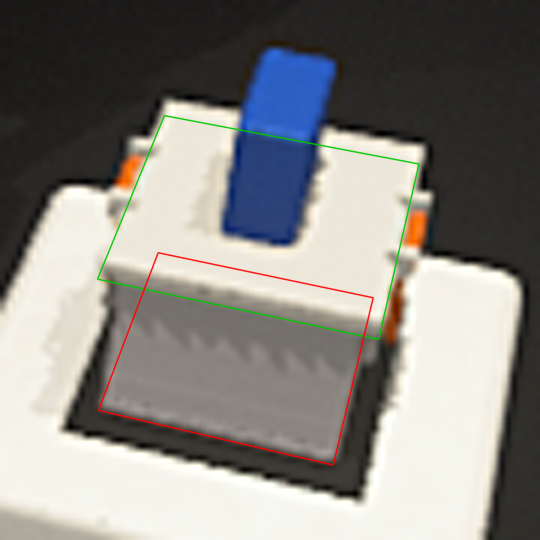

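```bash
python3 -c "
from cell import env
print(env.job_done())"
```

```text
the job is handed in; nothing more can be done
None
```

The cover is clipped onto the cup, released, and the job is handed in at about 18 s. `job_done` gives no verdict, so the result rests on my own checks below.

**What I did:** I gripped the cover by its blue bar, lifted it level, turned it about 40° and lowered it so the pins entered the cup with no side force. The cup sank about 12 mm at 5–6 N before it stood firm. The clips snapped at about 12 N net. I then pressed on to about 17 N to check the cover was seated, eased the load off, opened the gripper and moved away.

**Last checks:**
- **Seated height:** the plate's top is 56.0 mm above the cup's underside in the picture, against 55.5 mm at home. An unclipped cover would be at least 3 mm higher.
- **Flatness:** the plate looks flat on the rim, and the clip arms show on both sides.
- **Alignment:** the grip at release was within about 0.5 mm of the measured cup middle, and the yaw agreed within 0.01 rad.
- **Bottle, jar and carton:** all stand upright and look unmoved.

**Where checks disagreed:**
- **Triangulated positions:** the final ones for the bottle, jar and carton differ from the first by about 6 to 11 mm. The two cameras' lines missed each other by about 5.6 mm for each object, and nothing came near them, so I take it as network noise.
- **Failed cover fit:** one automatic edge fit of the cover locked onto the wrong edges while it hung just above the cup. I went by the overlay and the measured tool position instead.
- **Clip snaps:** I felt only one clear drop in force, not two separate snaps. I take it that both clips went together, from the height and the level plate.

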